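# Mark a wooden strip in the punch jig

### The arm

A 6-joint arm with a two-finger parallel gripper is mounted at the origin on a cart in front of the work surface, level with it; the furniture and walls round the work are solid. World frame = base frame: x ahead of the robot, y to its left, z up, the work surface at z = 0. Lengths are in m, angles in rad, forces in N, time in s.
With the tool pointing down it reaches from about 0.325 to 0.85 m from the base axis. Payload 15.5 kg.
Tool frame: the origin (TCP) lies midway between the tips of the shut fingers; the grasp point (between the pads) lies r.pinch_z behind it (r.pinch_z is the distance from the TCP to the grasp point, in m); z points along the fingers, y is the direction in which the jaws open and shut (so a half turn about z gives the same grasp; the last joint's range is limited). The gripper opens to 91 mm and grips with 3 to 60 N. Pads are 32 mm wide; open, the fingers measure 118 mm over their backs; the gripper's body (76 mm by 178 mm) begins 60 mm behind the grasp point.
Start: joints at [1.139, 0.494, 1.345, -0, 1.302, -0.096], TCP at [0.207, 0.59, 0.214] pointing down, gripper open.
Joint ranges: [-2.91, 2.91], [-0.82, 2.16], [0.22, 2.67], [-1.22, 4.37], [0.12, 2.79], [-3.08, 3.08]. Speed limits (rad/s): [1.89, 1.89, 2.57, 3.01, 3.01, 3.01].

### API

Orientations are given as a unit quaternion [x, y, z, w].
In Python, from plant import r gives the robot as it stands.
- The arm moves only by the tool carry_out, never from a script. Its argument "series" is one flat list of numbers, 5 for each row, row after row: the opening, from 0 (shut) to 1 (fully open), then the shift along the tool's x, y, z in mm, then the turn about the tool's z in rad. A call has exactly 10 rows; each row shifts and turns the commanded pose from where the row before left it, along the tool's axes as they then stand; what a row does not reach is not made up. A row lasts 1/12 s, in which the tool goes at most 41.7 mm and 7.16 degrees, less where a joint would pass 70% of its speed; a pose out of reach is approached as far as the arm can. A call with a gripper value outside its range is refused whole. The fingers move at their own pace and stop on an object; "force" is the grip in N (left out, the last holds). Time passes only in rows, so rows that do not move let the fingers close, or fill a call up. It gives the time, the measured TCP pose, the force and the opening at its end, in the units of the state.
- r.get_state(): the state, without advancing time (a new reading comes with each control period).
- r.camera(name): name is "scene" or "top" or "wrist"; returns (picture, depth): 420x560x3 uint8, blue, green, red; 420x560 float32, m along the optical axis (not along the pixel's ray), 0 where there is no reading.
- r.camera_info(name): a dict with "camera_matrix" (3x3 intrinsics, pixels), "rvec" (rotation vector, rad) and "tvec" (3), from world to camera coordinates, as OpenCV has them. Camera axes: x right, y down, z forward; pixel columns grow to the right and rows downward; lengths in m; the calibration is good to about 2 mm. The wrist camera is an equidistant fisheye: a pixel r from the principal point sees the ray r / f radians off the axis. A picture is of the moment at which its call begins: read the wrist's pose just before it. camera_info takes no time and is no camera call; for the wrist camera it gives the pose at the moment of the call.
- r.hand_in(): hands the job in, once; it reports no verdict.
The state is a dict: "time": time; "joints": joint angles; "joint_vel": joint speeds; "joint_torque": joint torques, N m; "ee_pos": TCP position; "tool_rot": TCP orientation; "force": force on the tool from outside, world axes, zero at the start; "wrist_torque": the same for the moment, N m; "grip_width": finger opening in m.
Only numpy, scipy, OpenCV 4.12 (cv2) and the standard library are available. Lean on these libraries where they do the work, as an engineer would, in place of code of your own. Each camera call takes 0.05 s, during which the arm holds its last target. There are 200 camera calls.

### The job

Lay the long thin wooden strip on the jig's bed, slide it lengthwise in through the open mouth of the tunnel until its end is fully home against the stop inside, and only then press the red plunger head all the way down to its stop and let it spring back up. Leave the strip home in the jig, and do not disturb the other loose things (short wooden block, sanding block, small yellow bottle).

Things in the scene. Friction and masses are not known exactly. Their poses are not given: they have to be found in the camera images.
- strip: the long thin wooden offcut, 24 x 110 x 14 mm (x width, y length, z height), about 50 g, loose on the mat; the two ends are alike and either may go in first. Origin: centre of the underside; y runs along its length
- punch_jig: punch jig, fixed: pale wooden bed, x -130 to +45 mm in its frame, 90 mm wide, top at z 8 mm, flat and open before x -55 mm; grey bridge block over it at x -30..+30, y -31..+31, z 28..55 mm, steel bush to z 64 mm. Origin: underside, straight below the plunger axis; z up, x along the tunnel from open mouth to closed end. Strip fully home: centre at x -35 mm, outer end at x -90 mm
- tunnel_mouth (a point): centre of the tunnel floor where the straight walls begin: x -35, z 8 mm in the jig's frame; axes as the jig's. The tunnel is 28 mm wide and 20 mm high (ceiling at z 28 mm). In front of it, to x -55 mm, stand two aluminium cheeks 16 mm high, flaring to a gap of about 45 mm at their outer ends
- plunger_top (a point): centre of the top of the red mushroom head (40 mm across, flat part 34 mm) on the jig's vertical steel plunger; 94 mm above the table when up, 80 mm when fully pressed; moves with the plunger
- plunger (a joint): how far the plunger is pressed down, in m: 0 is up, 0.014 is fully down at its stop; a spring pushes back with about 4 N at the top and 8 N at the stop and returns it by itself
- short_block: bystander: short wooden block, 34 x 72 x 22 mm, loose. Origin: centre of the underside; y along its length
- sanding_block: bystander: sanding block, 53 x 97 x 28 mm, loose. Origin: centre of the underside; y along its length
- tint_bottle: bystander: small yellow bottle with a pale cap, 24 mm across, 49 mm tall, standing loose. Origin: centre of the underside; z up
- end_stop (a point): centre of the foot of the solid end stop's face inside the tunnel, x +20, z 8 mm in the jig's frame (not visible from above); the strip's inner end comes against it
Things that resemble listed ones, but are neither listed nor needed, are in the scene too. What is shaped like the strip but black or pink is not meant.

How it is judged:
On the way, in this order (a step that is already met when the one before it is completed fails the run):
1. the strip lies home in the tunnel: its end within 4 mm of the stop, flat on the bed (x of strip in the frame of punch_jig between -0.039 and -0.031 m and y of strip in the frame of punch_jig between -0.005 and 0.005 m and z of strip in the frame of punch_jig between 0.004 and 0.011 m and angle between the y axis of strip and the x axis of punch_jig, either way round below 0.12 rad), for 0.2 s.
2. with the strip home, the plunger is pressed to its stop (last 1.5 mm) (all of step 1 and value of joint plunger above 0.0125 m), for 0.1 s.
At the end, for the whole second after the job is handed in: the strip lies flat in the tunnel, its end within 4 mm of the stop, at rest and released; the plunger, after being fully pressed, is back up within 2 mm (all of step 1 and value of joint plunger below 0.002 m and linear speed of strip below 0.02 m/s); the robot touches nothing.
It fails at once if the plunger is pressed more than 6 mm while the strip is not home (a false mark) (value of joint plunger above 0.006 m and not (x of strip in the frame of punch_jig between -0.039 and -0.031 m and y of strip in the frame of punch_jig between -0.005 and 0.005 m and z of strip in the frame of punch_jig between 0.004 and 0.011 m and angle between the y axis of strip and the x axis of punch_jig, either way round below 0.12 rad)).
It fails at once if the short block, the sanding block or the bottle is moved more than 20 mm, or the bottle tipped over (distance of any of short_block, sanding_block, tint_bottle from where it was at the start of the episode above 0.02 m or angle between tint_bottle's own z axis and vertical above 0.5 rad).
It also fails if it takes over 59 s, if anything falls off the work surface, if the arm or the gripper's body presses on something with over 40 N, if the wrist force passes 120 N, or if a joint passes its speed limit or range.

## Working session

There is one attempt and no reset: what is moved stays moved. The work goes in short steps, Python scripts to look and compute and a tool call to move; the robot and the scene stay as the last step left them, time stands still between calls to the robot, and variables do not carry over. Pictures are saved under pics/ and viewed, about 8 in all and at most 12, crops included, and the job is handed in when it is done.

Besides the shell and the picture viewer there is one more tool, called after "Call:" by a JSON object that holds its "api" and its "payload", one argument or row to a line. carry_out: Moves the arm, as the interface text tells. Its arguments: {"type":"object","properties":{"series":{"type":"array","items":{"type":"number"}},"force":{"type":"number"}},"required":["series"]}

```bash
ls; mkdir -p pics; python3 - <<'E'
from plant import r
import cv2,numpy as np
s=r.get_state();print(s['time'],s['ee_pos'],s['tool_rot'],s['grip_width'],r.pinch_z)
for n in('top','scene'):
    p,d=r.camera(n);cv2.imwrite(f'pics/{n}0.png',p);np.save(f'{n}0.npy',d)
    print(n,r.camera_info(n))
E
```

```text
pics
0.0 [0.20637217 0.58954259 0.21331193] [ 1.67583503e-01  9.85857690e-01 -6.00609826e-04 -1.52441145e-04] 0.09096936317020766 0.0188
top {'camera_matrix': array([[395.35428507,   0.        , 277.15279526],
       [  0.        , 395.35428507, 211.53041631],
       [  0.        ,   0.        ,   1.        ]]), 'rvec': array([ 2.14429165, -2.17315785,  0.17921397]), 'tvec': array([-0.03974843,  0.56866613,  0.99943374])}
scene {'camera_matrix': array([[464.70345252,   0.        , 278.40256467],
       [  0.        , 464.70345252, 212.37099768],
       [  0.        ,   0.        ,   1.        ]]), 'rvec': array([ 1.9200719 , -0.77141378,  0.45705332]), 'tvec': array([-0.41118105,  0.2336776 ,  0.95870954])}
```

View pics/top0.png

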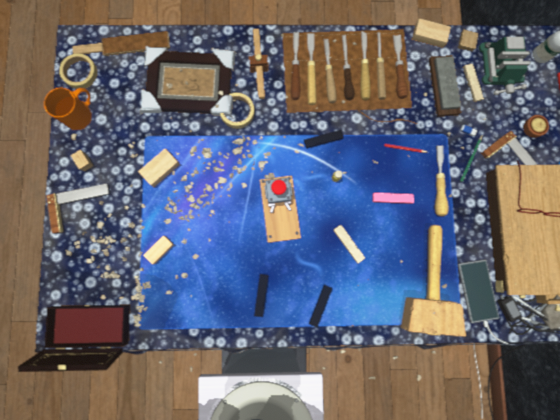

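View pics/scene0.png

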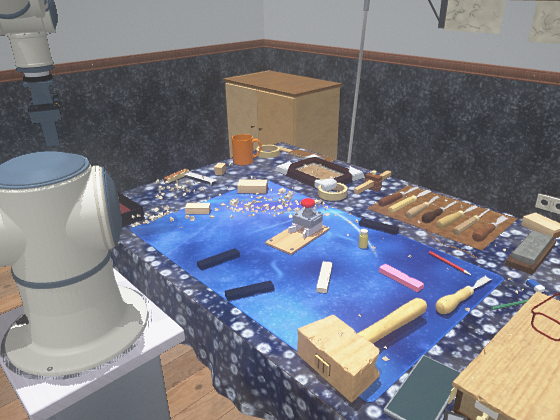

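The overview shows the jig at (280,208) with its mouth facing down-image and the red head at (279,187). There are several strip-like things:
- Pale strip at (349,244).
- Black strips at (323,139), (262,295) and (320,305).
- Pink strip at (393,198).
- Off-mat pieces at (474,82), (158,250) and (158,167), the last two being the blocks.

The pale one at (349,244) fits the description; I'll confirm it in a crop.

```bash
cat > h.py <<'E'
from plant import r
import cv2,numpy as np
from scipy.spatial.transform import Rotation as R
def px2w(n,uv,z,info=None):
    i=info or r.camera_info(n);K=i['camera_matrix'];M=cv2.Rodrigues(i['rvec'])[0];c=-M.T@i['tvec'].ravel()
    u=np.array(uv,float).reshape(-1,2);u=(u-[K[0,2],K[1,2]])/K[0,0]
    if n=='wrist':
        t=np.linalg.norm(u,axis=1,keepdims=True);d=np.hstack([u/t*np.sin(t),np.cos(t)])
    else: d=np.hstack([u,np.ones((len(u),1))])
    d=d@M; return c+d*((z-c[2])/d[:,2])[:,None]
def w2px(n,P,info=None):
    i=info or r.camera_info(n);K=i['camera_matrix'];M=cv2.Rodrigues(i['rvec'])[0]
    q=np.array(P,float).reshape(-1,3)@M.T+i['tvec'].ravel()
    if n=='wrist':
        s=np.linalg.norm(q[:,:2],axis=1,keepdims=True);a=q[:,:2]/s*np.arctan2(s,q[:,2:])
    else:a=q[:,:2]/q[:,2:]
    return a*K[0,0]+[K[0,2],K[1,2]]
E
python3 - <<'E'
from h import *
p=cv2.imread('pics/top0.png')
cv2.imwrite('pics/c1.png',cv2.resize(p[165:275,245:385],None,fx=5.5,fy=5.5,interpolation=cv2.INTER_CUBIC))
d=np.load('top0.npy');print(d[244,349],d[260,330],d[187,279])
print(px2w('top',[[349,244]],.014),px2w('top',[[279,187]],.094))
print(px2w('top',[[158,250],[158,167],[338,175],[323,139],[262,295],[320,305],[393,198]],.02))
E
```

```text
1.057851 1.068198 0.9948659
[[ 0.48177157 -0.23928845  0.014     ]] [[ 0.6228509  -0.05160961  0.094     ]]
[[ 0.47255266  0.26708809  0.02      ]
 [ 0.6967291   0.27322383  0.02      ]
 [ 0.66987205 -0.21556695  0.02      ]
 [ 0.77212781 -0.17769225  0.02      ]
 [ 0.35199496 -0.00511415  0.02      ]
 [ 0.32397672 -0.15575308  0.02      ]
 [ 0.60450013 -0.36319243  0.02      ]]
```

View pics/c1.png

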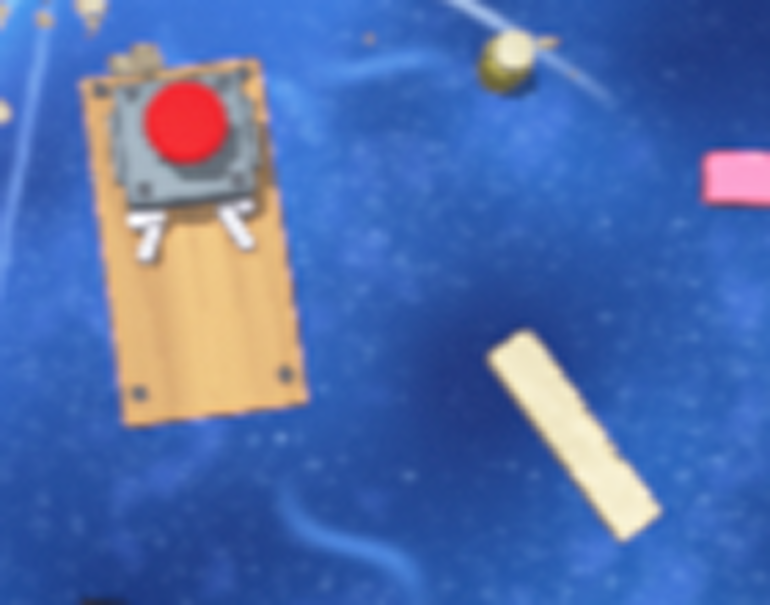

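```bash
cat >> h.py <<'E'
def yaw(q): # world angle of tool x
    x=R.from_quat(q).apply([1,0,0]);return np.arctan2(x[1],x[0])
E
python3 - <<'E'
from h import *
f=lambda a:np.array(a)/5.5+[245,165]-.4
s=px2w('top',f([(490,355),(530,330),(661,512),(626,541)]),.014)
b=px2w('top',f([(80,82),(260,60),(308,403),(125,425)]),.008)
print(s,s.mean(0));v=(s[0]+s[1]-s[2]-s[3])/2;print('strip len',np.linalg.norm(v),'ang',np.arctan2(v[1],v[0]))
print(b);v=(b[0]+b[1]-b[2]-b[3])/2;L=np.linalg.norm(v);a=np.arctan2(v[1],v[0]);print('bed',L,a)
u=v/L;o=b.mean(0)+.0425*u;print('jig origin',o,'head',px2w('top',f([(186,123)]),.094))
st=r.get_state();print(st['ee_pos'],yaw(st['tool_rot']))
i=r.camera_info('wrist');M=cv2.Rodrigues(i['rvec'])[0];print('cam',-M.T@i['tvec'].ravel(),M[2],i['camera_matrix'][0,0])
E
```

```text
[[ 0.52224202 -0.19952928  0.014     ]
 [ 0.5342938  -0.21965014  0.014     ]
 [ 0.44472407 -0.28010715  0.014     ]
 [ 0.43102483 -0.26242124  0.014     ]] [ 0.48307118 -0.24042695  0.014     ]
strip len 0.10942906694292266 ang 0.5987404156211509
[[ 6.62122508e-01 -7.36258859e-05  8.00000000e-03]
 [ 6.72495356e-01 -9.02175938e-02  8.00000000e-03]
 [ 5.00370200e-01 -1.10265073e-01  8.00000000e-03]
 [ 4.90814772e-01 -2.05556282e-02  8.00000000e-03]]
bed 0.17290806075453805 0.11746948943002329
jig origin [ 0.62365782 -0.050297    0.008     ] head [[ 0.62295927 -0.05014541  0.094     ]]
[0.20638572 0.58959304 0.21341503] 2.8048338266624544
cam [0.14253574 0.61202321 0.38423028] [ 0.22894756 -0.08037535 -0.97011485] 325.19226210127806
```

Call:
{"api": "carry_out", "payload": {
  "series": [1,0,0,0,-0.117,1,0,0,0,-0.117,1,0,0,0,-0.117,1,0,0,0,-0.117,1,0,0,0,-0.117,1,0,0,0,-0.117,1,0,0,0,-0.117,1,0,0,0,-0.117,1,13,-36,0,0,1,13,-36,0,0]
}}

```text
time: 0.93
ee_pos: [0.2253, 0.5156, 0.2131]
tool_rot: [-0.297, 0.955, -0.0, -0.0]
force: [1.8, 0.2, -0.1]
grip_width: 0.0913
```

Call:
{"api": "carry_out", "payload": {
  "series": [1,13,-36,0,0,1,13,-36,0,0,1,13,-36,0,0,1,13,-36,0,0,1,13,-36,0,0,1,13,-36,0,0,1,13,-36,0,0,1,13,-36,0,0,1,13,-36,0,0,1,13,-36,0,0]
}}

```text
time: 1.77
ee_pos: [0.3211, 0.1435, 0.2139]
tool_rot: [-0.295, 0.955, -0.0, 0.0]
force: [0.6, 0.8, 0.2]
grip_width: 0.0914
```

Call:
{"api": "carry_out", "payload": {
  "series": [1,13,-36,5,0,1,13,-36,5,0,1,13,-36,5,0,1,13,-36,5,0,1,13,-36,5,0,1,13,-36,5,0,1,13,-36,5,0,1,13,-36,5,0,1,0,-30,5,0,1,0,0,0,0]
}}

```text
time: 2.6
ee_pos: [0.4173, -0.1806, 0.1683]
tool_rot: [-0.294, 0.956, -0.001, 0.001]
force: [-0.6, 0.7, -0.2]
grip_width: 0.0914
```

```bash
cat >> h.py <<'E'
def to(xy,z,ya): # tool-axis shifts in mm and turn
    s=r.get_state();p=s['ee_pos'];d=np.array([xy[0],xy[1],z])-p
    t=R.from_quat(s['tool_rot']).inv().apply(d)*1000
    y=yaw(s['tool_rot']);dy=(ya-y+np.pi)%(2*np.pi)-np.pi
    print('t',round(s['time'],2),'p',p.round(4),'yaw',round(y,3),'F',s['force'].round(1),'g',round(s['grip_width'],4),'| shift',t.round(1),'turn',round(-dy,3))
E
python3 - <<'E'
from h import *
to((.448,-.265),.12,.599+np.pi)
p,d=r.camera('wrist');cv2.imwrite('pics/w1.png',p)
i=r.camera_info('wrist')
print(w2px('wrist',[[.4476,-.2646,.014],[.483,-.2404,.014],[.447,-.263,.12]],i))
E
```

```text
t 2.6 p [ 0.4173 -0.1806  0.1683] yaw -2.546 F [-0.6  0.7 -0.2] g 0.0914 | shift [ 22.  -87.   48.4] turn -0.003
[[192.3633482  179.52326175]
 [194.78273079 219.64799379]
 [157.64090466 201.3726599 ]]
```

View pics/w1.png

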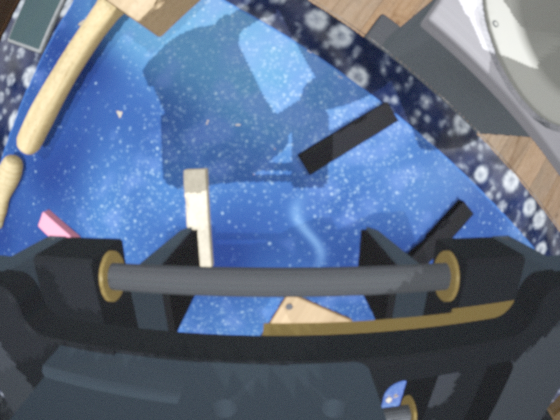

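The wrist view shows the strip's outer end at (196,171), running down to (205,265), a few mm off the prediction. I'll go above it and look again.

Call:
{"api": "carry_out", "payload": {
  "series": [0.7,4,-17,10,0,0.7,4,-17,10,0,0.7,4,-17,10,0,0.7,5,-17,10,0,0.7,5,-17,10,0,0.7,0,0,10,0,0.7,0,0,10,0,0.7,0,0,10,0,0.7,0,0,0,0,0.7,0,0,0,0]
}}

```text
time: 3.48
ee_pos: [0.444, -0.2574, 0.0886]
tool_rot: [-0.295, 0.955, 0.001, -0.0]
force: [-0.5, 0.1, 0.5]
grip_width: 0.0636
```

```bash
python3 - <<'E'
from h import *
to((.448,-.265),.003,.599+np.pi)
i=r.camera_info('wrist')
p,d=r.camera('wrist')
q=w2px('wrist',[[.4476,-.2646,.014],[.483,-.2404,.014]],i);print(q)
c=p[100:300,180:420];cv2.imwrite('pics/w2.png',cv2.resize(c,None,fx=3,fy=3,interpolation=cv2.INTER_CUBIC))
E
```

```text
t 3.48 p [ 0.444  -0.2574  0.0886] yaw -2.542 F [-0.5  0.1  0.5] g 0.0636 | shift [ 0.9 -8.6 85.6] turn 0.001
[[268.77772237 219.6643687 ]
 [269.28237499 269.90261304]]
```

View pics/w2.png

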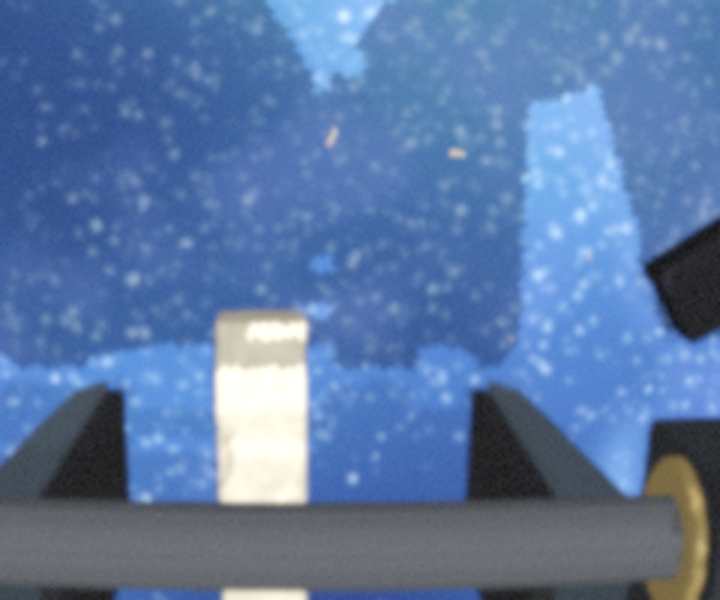

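The strip end is at crop (262,312), about 9 mm left of the jaws' middle. That matches the estimate. Next I descend and grip.

Call:
{"api": "carry_out", "payload": {
  "series": [0.7,1,-9,10,0,0.7,0,0,15,0,0.7,0,0,15,0,0.7,0,0,15,0,0.7,0,0,15,0,0.7,0,0,10,0,0.7,0,0,5,0,0.7,0,0,0,0,0.7,0,0,0,0,0.7,0,0,0,0],
  "force": 25
}}

```text
time: 4.37
ee_pos: [0.4492, -0.2668, 0.0045]
tool_rot: [-0.295, 0.955, -0.0, 0.0]
force: [0.0, -0.3, -0.3]
grip_width: 0.0634
```

Call:
{"api": "carry_out", "payload": {
  "series": [0.15,0,0,0,0,0.15,0,0,0,0,0.15,0,0,0,0,0.15,0,0,0,0,0.15,0,0,0,0,0.15,0,0,0,0,0.15,0,0,0,0,0.15,0,0,0,0,0.15,0,0,0,0,0.15,0,0,0,0],
  "force": 25
}}

```text
time: 5.2
ee_pos: [0.4488, -0.2665, 0.004]
tool_rot: [-0.295, 0.955, -0.0, 0.0]
force: [0.7, -0.7, 2.5]
grip_width: 0.0236
```

Call:
{"api": "carry_out", "payload": {
  "series": [0.15,0,0,-10,0,0.15,0,0,-20,0,0.15,0,0,-20,0,0.15,0,0,0,0.12,0.15,0,0,0,0.12,0.15,0,0,0,0.12,0.15,0,0,0,0.12,0.15,0,0,0,0,0.15,0,0,0,0,0.15,0,0,0,0]
}}

```text
time: 6.03
ee_pos: [0.4488, -0.2665, 0.0542]
tool_rot: [-0.062, 0.998, -0.0, 0.0]
force: [0.5, 0.3, -0.1]
grip_width: 0.0239
```

```bash
python3 - <<'E'
from h import *
to((.4644,-.069),.035,.1175+np.pi)
E
```

```text
t 6.03 p [ 0.4488 -0.2665  0.0542] yaw -3.018 F [ 0.5  0.3 -0.1] g 0.0239 | shift [-39.8 194.1  19.2] turn 0.006
```

Call:
{"api": "carry_out", "payload": {
  "series": [0.15,-5,25,0,0.006,0.15,-5,25,0,0,0.15,-5,25,0,0,0.15,-5,25,0,0,0.15,-5,25,0,0,0.15,-5,25,0,0,0.15,-5,25,5,0,0.15,-5,19,10,0,0.15,0,0,4,0,0.15,0,0,0,0]
}}

```text
time: 6.87
ee_pos: [0.4661, -0.0683, 0.0344]
tool_rot: [-0.059, 0.998, 0.0, -0.001]
force: [-0.9, 0.1, -0.5]
grip_width: 0.0238
```

```bash
python3 - <<'E'
from h import *
to((.4644,-.069),.014,.1175+np.pi)
p,d=r.camera('top')
c=p[165:275,245:325];a=cv2.resize(c,None,fx=5,fy=5,interpolation=cv2.INTER_CUBIC)
p,d=r.camera('wrist');b=p[100:420,130:430];b=cv2.resize(b,None,fx=550/320,fy=550/320)
x=np.hstack([a[:550],b[:550,:400+110]])[:, :800];cv2.imwrite('pics/m1.png',x);print(a.shape,b.shape)
E
```

```text
t 6.87 p [ 0.4661 -0.0683  0.0344] yaw -3.024 F [-0.9  0.1 -0.5] g 0.0238 | shift [ 1.8 -0.5 20.4] turn 0.0
(550, 400, 3) (550, 516, 3)
```

View pics/m1.png

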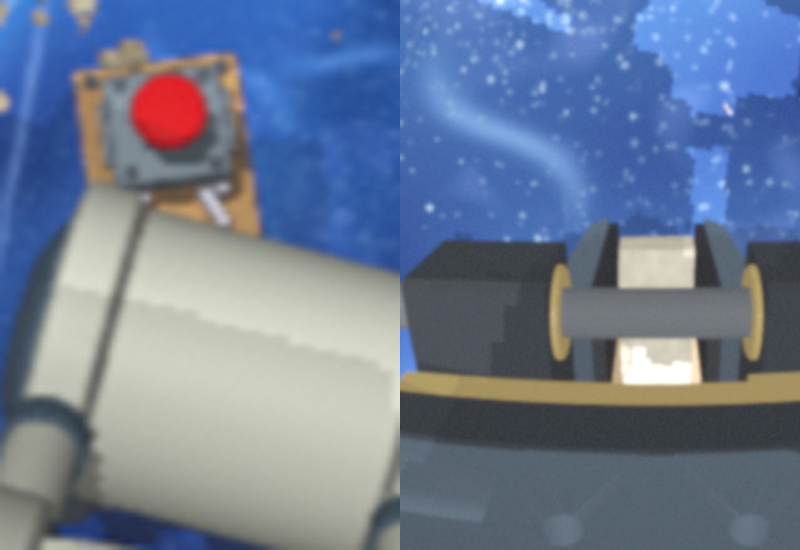

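The left half (top camera) shows the arm hiding the bed, with one cheek visible at (212,205). The right half (wrist) shows the strip held square between the pads. I'll lower it and feed it in.

Call:
{"api": "carry_out", "payload": {
  "series": [0.15,0,-0.5,10,0,0.15,0,0,10.5,0,0.15,0,0,0,0,0.15,-5,0,0,0,0.15,-8,0,0,0,0.15,-8,0,0,0,0.15,-8,0,0,0,0.15,-6,0,0,0,0.15,0,0,0,0,0.15,0,0,0,0]
}}

```text
time: 7.8
ee_pos: [0.5016, -0.0656, 0.0145]
tool_rot: [-0.057, 0.998, -0.0, 0.0]
force: [-0.6, -0.3, -1.0]
grip_width: 0.0237
```

```bash
python3 - <<'E'
from h import *
to((.546,-.0593),.0125,.1175+np.pi)
p,d=r.camera('scene');i=r.camera_info('scene')
q=w2px('scene',[[.58,-.06,.02]])[0].astype(int);print(q)
c=p[q[1]-50:q[1]+50,q[0]-65:q[0]+65];cv2.imwrite('pics/s1.png',cv2.resize(c,None,fx=6,fy=6,interpolation=cv2.INTER_CUBIC))
E
```

```text
t 7.8 p [ 0.5016 -0.0656  0.0145] yaw -3.028 F [-0.6 -0.3 -1. ] g 0.0237 | shift [-44.8   1.3   2. ] turn -0.004
[297 231]
```

View pics/s1.png

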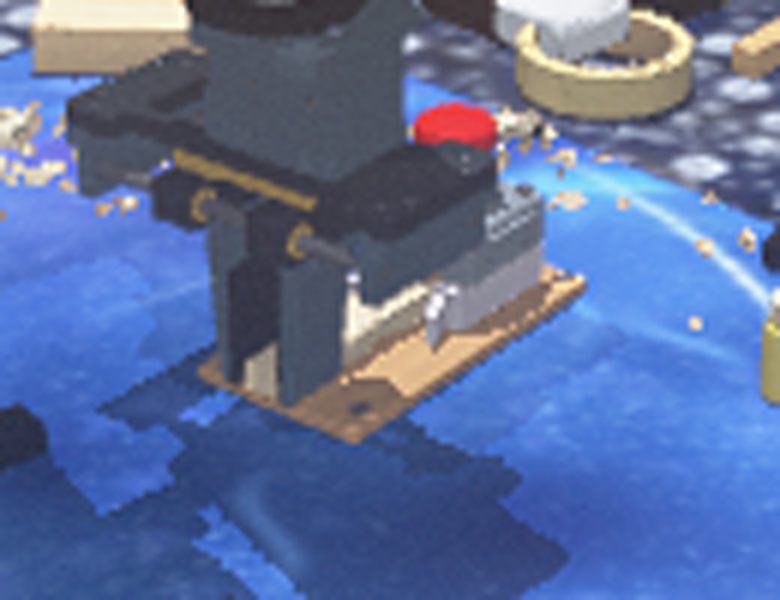

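The scene view shows the strip lying between the cheeks, entering the tunnel at (440,300), with the gripper body clear of the red head. I'll go on.

Call:
{"api": "carry_out", "payload": {
  "series": [0.15,-6,0.3,0.5,0,0.15,-8,0.3,0.5,0,0.15,-8,0.2,0,0,0.15,-8,0.2,0,0,0.15,-5,0,0,0,0.15,-2,0,0,0,0.15,-2,0,0,0,0.15,-1,0,0,0,0.15,0,0,0,0,0.15,0,0,0,0]
}}

```text
time: 8.68
ee_pos: [0.5407, -0.0602, 0.0134]
tool_rot: [-0.057, 0.998, 0.0, -0.0]
force: [-0.2, 0.9, -0.5]
grip_width: 0.024
```

Call:
{"api": "carry_out", "payload": {
  "series": [0.15,-1,0,0,0,0.15,-1,0,0,0,0.15,-1,0,0,0,0.15,-1,0,0,0,0.15,0,0,0,0,0.15,0,0,0,0,0.15,0,0,0,0,0.15,0,0,0,0,0.15,0,0,0,0,0.15,0,0,0,0]
}}

```text
time: 9.52
ee_pos: [0.5449, -0.0598, 0.0134]
tool_rot: [-0.057, 0.998, 0.0, -0.0]
force: [-0.2, 0.5, -0.2]
grip_width: 0.0234
```

```bash
python3 - <<'E'
from h import *
to((.546,-.0593),.0125,.1175+np.pi)
E
```

```text
t 9.52 p [ 0.5449 -0.0598  0.0134] yaw -3.028 F [-0.2  0.5 -0.2] g 0.0234 | shift [-1.2  0.4  0.9] turn -0.004
```

No contact yet, so I'll creep on until the force rises.

Call:
{"api": "carry_out", "payload": {
  "series": [0.15,-0.5,0,0.5,0,0.15,-0.5,0,0,0,0.15,-0.5,0,0,0,0.15,-0.5,0,0,0,0.15,-0.5,0,0,0,0.15,-0.5,0,0,0,0.15,0,0,0,0,0.15,0,0,0,0,0.15,0,0,0,0,0.15,0,0,0,0]
}}

```text
time: 10.35
ee_pos: [0.5471, -0.0594, 0.0128]
tool_rot: [-0.057, 0.998, 0.0, -0.001]
force: [-4.9, -2.0, 1.3]
grip_width: 0.0239
```

Call:
{"api": "carry_out", "payload": {
  "series": [0.15,-0.5,0,0,0,0.15,-0.5,0,0,0,0.15,-0.5,0,0,0,0.15,-0.5,0,0,0,0.15,0,0,0,0,0.15,0,0,0,0,0.15,0,0,0,0,0.15,0,0,0,0,0.15,0,0,0,0,0.15,0,0,0,0]
}}

```text
time: 11.18
ee_pos: [0.5471, -0.0591, 0.0124]
tool_rot: [-0.057, 0.998, 0.0, -0.003]
force: [-12.8, -2.6, 3.0]
grip_width: 0.024
```

Force rose to 13 N with the TCP stopped 1 mm from the predicted home, so the strip is against the stop. Next: relax, release and lift off backward.

Call:
{"api": "carry_out", "payload": {
  "series": [0.15,1,0,0,0,0.15,0.5,0,0,0,0.15,0,0,0,0,0.5,0,0,0,0,0.5,0,0,0,0,0.5,0,0,0,0,0.5,0,0,0,0,0.5,0,0,0,0,0.5,0,0,-2,0,0.5,0,0,-10,0]
}}

```text
time: 12.02
ee_pos: [0.5476, -0.0592, 0.0243]
tool_rot: [-0.057, 0.998, 0.0, -0.001]
force: [-0.2, -0.8, -0.4]
grip_width: 0.0455
```

Call:
{"api": "carry_out", "payload": {
  "series": [0.5,0,0,-20,0,0.5,0,0,-30,0,0.5,0,0,-30,0,0.5,0,0,-30,0,0,10,0,-10,0,0,20,0,0,0,0,10,0,0,0,0,0,0,0,0,0,0,0,0,0,0,0,0,0,0]
}}

```text
time: 12.85
ee_pos: [0.5093, -0.064, 0.1449]
tool_rot: [-0.056, 0.998, -0.0, 0.0]
force: [-0.4, 0.2, -0.3]
grip_width: 0.0087
```

```bash
python3 - <<'E'
from h import *
to((.623,-.0502),.11,.1175+np.pi)
p,d=r.camera('wrist');i=r.camera_info('wrist')
u=np.array([np.cos(.1175),np.sin(.1175),0]);v=np.array([-u[1],u[0],0]);o=np.array([.6235,-.0502,0])
P=[o-.09*u+.012*v+[0,0,.022],o-.09*u-.012*v+[0,0,.022],o-.13*u+.045*v+[0,0,.008],o-.13*u-.045*v+[0,0,.008]]
q=w2px('wrist',P,i);print(q)
cv2.imwrite('pics/w3.png',p)
p,d=r.camera('scene');q=[297,231];c=p[q[1]-50:q[1]+50,q[0]-65:q[0]+65]
cv2.imwrite('pics/s2.png',cv2.resize(c,None,fx=6,fy=6,interpolation=cv2.INTER_CUBIC))
print((w2px('scene',P)-[297-65,231-50])*6)
E
```

```text
t 12.85 p [ 0.5093 -0.064   0.1449] yaw -3.029 F [-0.4  0.2 -0.3] g 0.0087 | shift [-114.5    0.9   34.9] turn -0.004
[[291.86084273 232.71110847]
 [266.51039369 232.8369828 ]
 [325.57374387 188.44824667]
 [232.34680254 188.90648315]]
[[300.08377854 323.9735267 ]
 [342.13075048 340.7925024 ]
 [185.80301043 363.26608584]
 [343.78195072 430.18426229]]
```

View pics/s2.png

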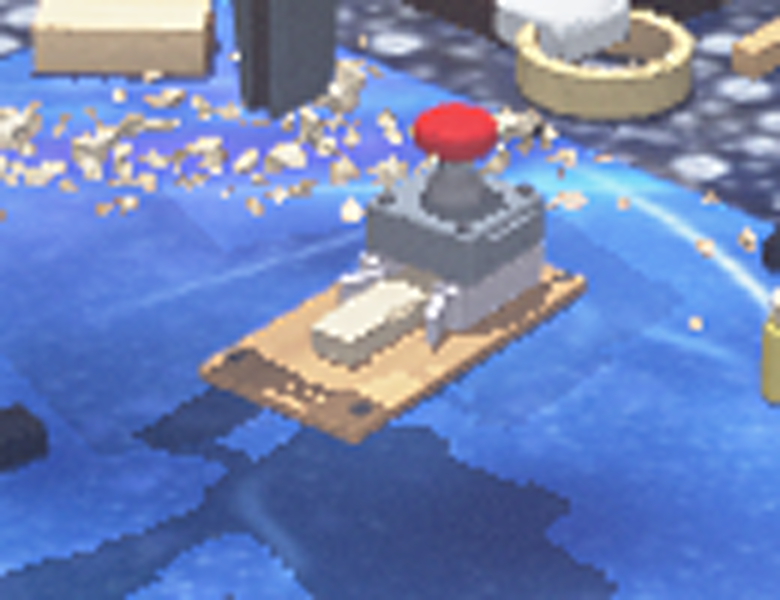

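The strip's outer end is at about (313,332)–(350,352) in the crop. Allowing for the offset seen at the bed corners, the prediction is (315,333)–(357,350), so the strip is home, straight and flat. Next I press the plunger.

Call:
{"api": "carry_out", "payload": {
  "series": [0,-20,0,0,0,0,-25,0.3,0,0,0,-25,0.3,0,0,0,-25,0.3,0,0,0,-15,0,0,0,0,-4.5,0,10,0,0,0,0,15,0,0,0,0,8,0,0,0,0,0,0,0,0,0,0,0]
}}

```text
time: 13.78
ee_pos: [0.6215, -0.0501, 0.1113]
tool_rot: [-0.056, 0.998, 0.0, -0.001]
force: [1.2, 0.2, -0.8]
grip_width: 0.0006
```

```bash
python3 - <<'E'
from h import *
to((.623,-.0502),.0785,.1175+np.pi)
E
```

```text
t 13.78 p [ 0.6215 -0.0501  0.1113] yaw -3.029 F [ 1.2  0.2 -0.8] g 0.0006 | shift [-1.6 -0.3 32.8] turn -0.004
```

Call:
{"api": "carry_out", "payload": {
  "series": [0,-1.5,0,6,0,0,0,0,6,0,0,0,0,5,0,0,0,0,5,0,0,0,0,5,0,0,0,0,3,0,0,0,0,2,0,0,0,0,1,0,0,0,0,0,0,0,0,0,0,0]
}}

```text
time: 14.62
ee_pos: [0.624, -0.05, 0.0801]
tool_rot: [-0.057, 0.998, -0.0, 0.0]
force: [-7.4, 0.7, 24.4]
grip_width: 0.0005
```

Force is 24 N, well above the 8 N spring, at z = 80 mm: the plunger is on its stop. I'll hold briefly, then lift away.

Call:
{"api": "carry_out", "payload": {
  "series": [0,0,0,0,0,0,0,0,0,0,0,0,0,0,0,0,0,0,-4,0,0,0,0,-5,0,0,0,0,-5,0,0,0,0,-6,0,0,0,0,-15,0,0,0,0,-30,0,0,0,0,-30,0]
}}

```text
time: 15.45
ee_pos: [0.6229, -0.0498, 0.174]
tool_rot: [-0.057, 0.998, 0.0, -0.001]
force: [0.2, -0.6, 0.5]
grip_width: 0.0003
```

Call:
{"api": "carry_out", "payload": {
  "series": [0,30,0,0,0,0,35,0,0,0,0,35,0,0,0,0,30,0,0,0,0,0,0,0,0,0,0,0,0,0,0,0,0,0,0,0,0,0,0,0,0,0,0,0,0,0,0,0,0,0]
}}

```text
time: 16.28
ee_pos: [0.4953, -0.0645, 0.1738]
tool_rot: [-0.057, 0.998, -0.0, 0.0]
force: [-0.2, 0.7, -1.0]
grip_width: 0.0002
```

```bash
python3 - <<'E'
from h import *
to((.623,-.0502),.0785,.1175+np.pi)
p,d=r.camera('scene');q=[297,231];c=p[q[1]-50:q[1]+50,q[0]-65:q[0]+65]
cv2.imwrite('pics/s3.png',cv2.resize(c,None,fx=6,fy=6,interpolation=cv2.INTER_CUBIC))
E
```

```text
t 16.28 p [ 0.4953 -0.0645  0.1738] yaw -3.028 F [-0.2  0.7 -1. ] g 0.0002 | shift [-128.5   -0.2   95.3] turn -0.004
```

View pics/s3.png

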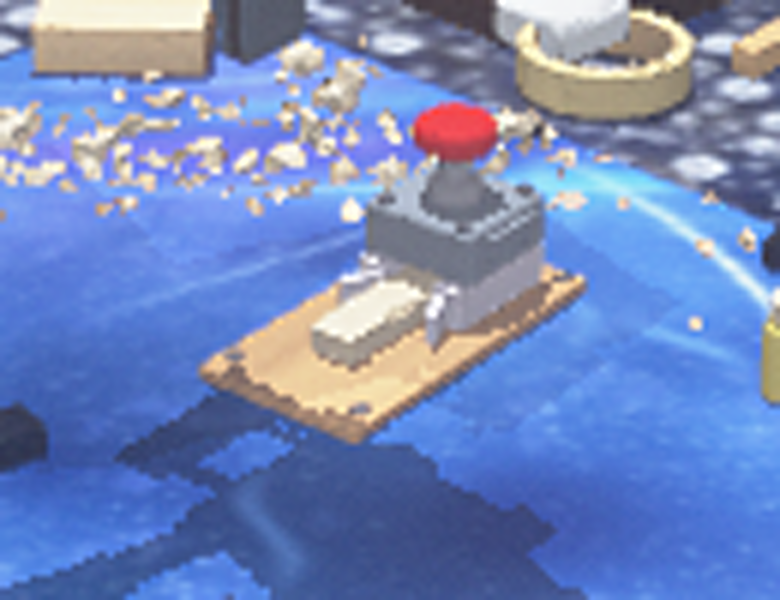

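The head is back up at (455,130), the same place as before the press, and the strip has not moved. I'm handing in.

```bash
python3 -c "
from plant import r
print(r.hand_in())"
```

```text
the job is handed in; nothing more can be done
None
```

I gripped the pale strip by its near end, laid it on the bed and slid it into the tunnel until it met the stop. The push force rose to about 13 N there, with the tool about 1 mm from the predicted home position. I then released the strip and pressed the red head down to its stop, reading z = 80 mm and 24 N against the roughly 8 N spring. I handed the job in at about 16 s; `hand_in` reports no verdict.

The last scene picture shows the strip unmoved, flat and straight in the jig, the head back up where it was, and the arm clear. By picture alone the strip's depth is only good to about 2 mm, because the camera calibration was off by a few mm there; the contact force is the firmer evidence that it is home. I did not measure the short block, sanding block or bottle again, but no move went near them. No check failed or disagreed.

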